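# Take the packed bottle opener off its display peg and stand it in the order rack

### The arm

A 6-joint arm with a two-finger parallel gripper is mounted at the origin on the work surface. World frame = base frame: x ahead of the robot, y to its left, z up, the work surface at z = 0. Lengths are in m, angles in rad, forces in N, time in s.
With the tool pointing down it reaches from about 0.325 to 0.75 m from the base axis. Payload 7.6 kg.
Tool frame: the origin (TCP) lies at the very end of the fingers, on their centre line; the grasp point (between the pads) lies 19 mm behind it; z points along the fingers, y is the line along which they close (so a half turn about z gives the same grasp; the last joint's range is limited). The gripper opens to 85 mm and grips with 20 to 120 N. Pads are 22 mm wide; open, the fingers measure 114 mm over their backs; the gripper's body (76 mm by 85 mm) begins 54 mm behind the grasp point. The pads swing forward as they close: fully open they stand 13 mm farther back than shut.
Start: joints at [-1.294, 0.052, 1.401, -0, 1.689, -0.07], TCP at [0.178, -0.494, 0.231] pointing down, gripper open.
Joint ranges: [-2.9, 2.9], [-0.91, 2.17], [0.12, 2.37], [-1.06, 4.2], [0.26, 2.73], [-2.93, 2.93]. Speed limits (rad/s): [2.57, 2.57, 3.01, 3.14, 3.14, 3.14].

### API

Orientations are given as a rotation vector (axis times angle).
In Python, from plant import monitor, imaging, ctrl gives the robot as it stands. The module is installed in compiled form; this text tells all that it offers.
- The arm moves only by the tool jog_arm, never from a script. Its argument "moves" is a list of rows, each a list of 7 numbers: the shift along the tool's x, y, z in cm, then the turn, a rotation vector about the tool's x, y, z in rad, then the opening, from 0 (shut) to 1 (fully open). In form: [[x, y, z, ax, ay, az, jaw], ...]. A call has 1 to 20 rows; each row shifts and turns the commanded pose from where the row before left it, along the tool's axes as they then stand; what a row does not reach is not made up. A row lasts 1/10 s, in which the tool goes at most 50 mm and 8.59 degrees, less where a joint would pass 70% of its speed; a pose out of reach is approached as far as the arm can. A call with a gripper value outside its range is refused whole. The fingers move at their own pace and stop on an object; "grip_force" is the grip in N (left out, the last holds). Time passes only in rows, so rows that do not move let the fingers close. It gives the time, the measured TCP pose, the force, the opening and the grip force at its end, in the units of the state.
- monitor.sense(): the state, without advancing time (a new reading comes with each control period).
- imaging.capture(name): name is "side" or "top" or "wrist"; returns a dict with "img" (384x512x3 uint8, blue, green, red), "z_map" (384x512 float32, m along the optical axis (not along the pixel's ray), 0 where there is no reading), "mtx" (3x3 intrinsics, pixels), "k1" (the pictures are not rectified: a ray, as slopes to the right and down, at radius r is drawn at 1 + k1 r^2 times it, then the intrinsics apply), "R" (3x3) and "t" (3): a world point X has camera coordinates R X + t; the wrist camera has in their place "hand_eye" (4x4, takes a point from camera to tool coordinates, whose origin is the TCP and whose axes are the flange's). Camera axes: x right, y down, z forward; pixel columns grow to the right and rows downward; lengths in m; the calibration is good to about 2 mm. A picture is of the moment at which its call begins: read the wrist's pose just before it.
- ctrl.close_job(): hands the job in; it is judged then, once.
The state is a dict: "time_s": time; "q": joint angles; "dq": joint speeds; "joint_torque": joint torques, N m; "tool_pos": TCP position; "orientation": TCP orientation; "wrist_force": force on the tool from outside, world axes, zero at the start; "torque": the same for the moment, N m; "finger_gap": opening from 0.0 (shut) to 1.0 (fully open); "gripper_force": force on a finger pad.
Only numpy, scipy, OpenCV 4.12 (cv2) and the standard library are available. Lean on these libraries where they do the work, as an engineer would, in place of code of your own. Each camera call takes 0.05 s, during which the arm holds its last target. There are 200 camera calls.

### The job

Take the teal hanging pack with the bottle opener off its display peg: lift its hanging end so that the slot clears the peg's upturned tip as you slide it off, feeling your way without forcing pack or peg, because the outer part of the peg has been knocked up or down. Then lower the pack gently, upright, all the way into the groove of the wooden order rack and let go of it. Leave the yellow pack hanging and everything else as it stands.

Things in the scene. Friction and masses are not known exactly. Their poses are not given: they have to be found in the camera images.
- pack_opener: The pack to take: rigid teal plastic hanging pack with a bottle opener, 75 to 150 g. 60 mm wide (own y), 155 tall (own z), plate 8 thick (own x -4 to +4); clear blister 44 wide stands out to x = -10 between z = 5 and 85. Origin: centre of the plate's bottom edge; z up to the hanging end; -x (blister side) points the way the peg points.
- pack_opener_slot (a point): Where the peg's axis passes through the hanging pack, z = 114 mm over its origin. The closed slot runs through along x: 34 mm wide, rounded lower edge at z = 98, upper edge an upside-down V with apex at z = 117, y = 0, which centres itself on the peg. The pack can rise about 13 mm on the peg before the slot's lower edge meets the wire's underside.
- pack_opener_head (a point): Centre of the teal pack's header, z = 144 mm over its origin. The plain header above the slot (z = 121 to 155 mm, 60 mm wide, 8 mm thick, white label strips) is the place to pinch, from above, fingers closing along own x; fingertips kept above z = 120 mm clear the peg and its tip.
- pack_peeler: The other pack, yellow with a pink peeler, same shape, size, origin and axes, hanging on the stand's other peg; must stay hanging. Which pack hangs on which peg varies.
- stand: Fixed display stand: wooden foot 130 x 200 x 12 mm, two steel posts 171 mm tall at own (x, y) = (0, +55) and (0, -55) mm. From each a 5 mm wire peg points along the stand's -x, axis 165 mm above the counter. Origin on the counter midway between the posts, z up. Packs hang at x = -33 to -43 mm. Pack and stand must not press on one another with more than 8 N; 2 to 3 N is enough to feel.
- stand_bend (a point): Point midway between the pegs at stand x = -50 mm, z = 165 mm. Up to here the pegs are straight and level; the outer 55 mm of each wire, to x = -105 mm, is bent up or down by a hidden angle of 0.07 to 0.2 rad (end 4 to 11 mm high or low), not tracked. The wire is stiff.
- stand_end (a point): Nominal place of the pegs' outer ends, midway between them: stand x = -105 mm, z = 165 mm (does not follow the bends). Here each wire turns up: tip top 13.1 mm above the wire's axis there. With the slot's lower edge just touching the wire's underside the slot's apex passes about 3 mm over the tip; lower, it catches. The pack is off once its slot is past x = -112 mm.
- rack: Fixed wooden order rack with one open-topped groove: outside 44 mm (own x) by 90 (own y) by 52 tall; groove 28 (x) by 74 (y), floor 6 mm above the counter. Origin on the counter below the groove's centre, z up. The pack goes in bottom edge down, width along the rack's y, either way round, until it stands on the floor; it must be lowered, not dropped (no faster than 0.5 m/s in the last 25 mm).
- sugar_bowl: Bystander: white ceramic sugar bowl with blue lid, 100 mm across, 95 mm tall. Origin at the centre of its foot.
- ice_tray: Bystander: pink ice tray 120 x 240 x 35 mm. Origin at the centre of its underside, y along its length.
- loose_opener: Bystander: unpacked flat steel bottle opener lying on the counter, about 118 x 40 x 6 mm, x along its length. Origin on its underside.
- mug: Bystander: blue mug, 80 mm across, 95 mm tall, handle at own +y. Origin at the centre of its foot.
Things that resemble listed ones, but are neither listed nor needed, are in the scene too. What is meant by the stand is not blue, and is the larger of those in its own colour. Of the things that look like the pack_opener, the smaller one is meant.

How it is judged:
On the way:
1. the teal pack has been slid off over its peg's tip and is held at about peg height (x of pack_opener_slot in the frame of stand below -0.112 m and height (world z) of pack_opener_slot above 0.13 m and contact force between the fingers and pack_opener above 1 N), for 0.1 s.
At the end, for the whole second after the job is handed in: the teal pack stands in the rack's groove, its bottom edge within 14 mm of the rack's centre across the groove and 12 mm along it and no more than 8 mm off the groove's floor, leaning less than 0.3 rad, at rest and released (x of pack_opener in the frame of rack between -0.014 and 0.014 m and y of pack_opener in the frame of rack between -0.012 and 0.012 m and z of pack_opener in the frame of rack between 0.002 and 0.014 m and angle between pack_opener's own z axis and vertical below 0.3 rad and linear speed of pack_opener below 0.02 m/s and angular speed of pack_opener below 0.2 rad/s and contact force between the fingers and pack_opener below 0.1 N); the robot touches nothing.
It fails at once if teal pack and display stand pressed on one another with more than 8 N (contact force between pack_opener and stand above 8 N).
It fails at once if the robot pushes on the display stand with more than 12 N (contact force between the arm and stand above 12 N).
It fails at once if teal pack dropped into the rack: faster than 0.5 m/s within 25 mm of the groove's floor (horizontal distance between pack_opener and rack below 0.05 m and z of pack_opener in the frame of rack below 0.031 m and linear speed of pack_opener above 0.5 m/s).
It fails at once if yellow pack shifted by more than 20 mm (distance of pack_peeler from where it was at the start of the episode above 0.02 m).
It fails at once if a bystander (sugar bowl, ice tray, loose opener or mug) shifted by more than 20 mm (distance of any of sugar_bowl, ice_tray, loose_opener, mug from where it was at the start of the episode above 0.02 m).
It also fails if it takes over 70 s, if anything falls off the work surface, if the arm or the gripper's body presses on something with over 40 N, if the wrist force passes 120 N, or if a joint passes its speed limit or range.

## Working session

There is one attempt and no reset: what is moved stays moved. The work goes in short steps, Python scripts to look and compute and a tool call to move; the robot and the scene stay as the last step left them, time stands still between calls to the robot, and variables do not carry over. Pictures are saved under pics/ and viewed, at most 10 in all, crops included, and the job is handed in when it is done.

Besides the shell and the picture viewer there is one more tool, called after "Emit:" as name(argument=value, ...) on one line, values as JSON. jog_arm: Moves the arm, as the interface text tells. Its arguments: {"type":"object","properties":{"moves":{"type":"array"},"grip_force":{"type":"number"}},"required":["moves"]}

```bash
mkdir -p pics; cat > h.py <<'E'
import numpy as np, cv2
from plant import monitor, imaging, ctrl
def cloud(c, s=None):
    """world point per pixel"""
    h,w=c["z_map"].shape; K=c["mtx"]
    u,v=np.meshgrid(np.arange(w),np.arange(h))
    d=np.stack([(u-K[0,2])/K[0,0],(v-K[1,2])/K[1,1]],-1).astype(float)
    p=d.copy()
    for _ in range(8): p=d/(1+c["k1"]*(p**2).sum(-1,keepdims=True))
    z=c["z_map"][...,None]; P=np.concatenate([p*z,z],-1)
    if "R" in c: W=(P-c["t"].ravel())@c["R"]
    else:
        T=c["hand_eye"]; R=cv2.Rodrigues(np.array(s["orientation"],float))[0]
        W=(P@T[:3,:3].T+T[:3,3])@R.T+np.array(s["tool_pos"])
    W[c["z_map"]==0]=np.nan
    return W
E
python3 - <<'E'
from h import *
s=monitor.sense(); print(s)
for n in("side","top"):
    c=imaging.capture(n); np.save(n+"_pc.npy",cloud(c)); cv2.imwrite(f"pics/{n}0.png",c["img"]); cv2.imwrite(f"pics/{n}0b.png",cv2.resize(c["img"],(800,600)))
    print(n,-c["R"].T@c["t"].ravel(),c["mtx"][0,0],c["k1"])
E
```

```text
{'time_s': 0.0, 'q': array([-1.29430869e+00,  5.28398051e-02,  1.40174064e+00, -1.18648418e-05,
        1.68859828e+00, -7.03098427e-02]), 'dq': array([ 1.12047968e-03,  8.90629765e-04, -2.85821468e-04,  7.18174299e-05,
        1.23315194e-03, -1.36642429e-03]), 'joint_torque': array([-9.24479937e-04, -3.81668651e+01, -3.60187626e+01, -2.53550415e-04,
        6.14872057e-03,  4.85321777e-06]), 'tool_pos': array([ 0.17837115, -0.49344547,  0.2304628 ]), 'orientation': array([-3.09292911e+00, -5.41748341e-01,  2.74654206e-04]), 'wrist_force': array([-0.23748833, -0.62382477,  0.12449884]), 'torque': array([-0.01164405,  0.03926356, -0.01607951]), 'gripper_force': 0.0, 'finger_gap': 1.0014130346060133}
side [0.01095672 0.77096271 0.87221621] 401.555578840377 -0.1444264041315559
top [0.46781097 0.00942364 1.59326156] 456.1103365211478 -0.09806781454837342
```

View pics/top0b.png

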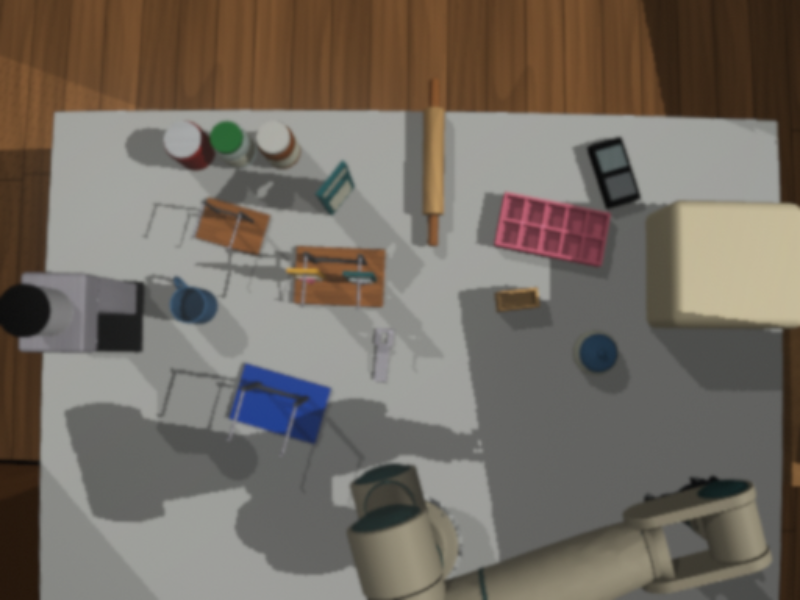

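View pics/side0b.png

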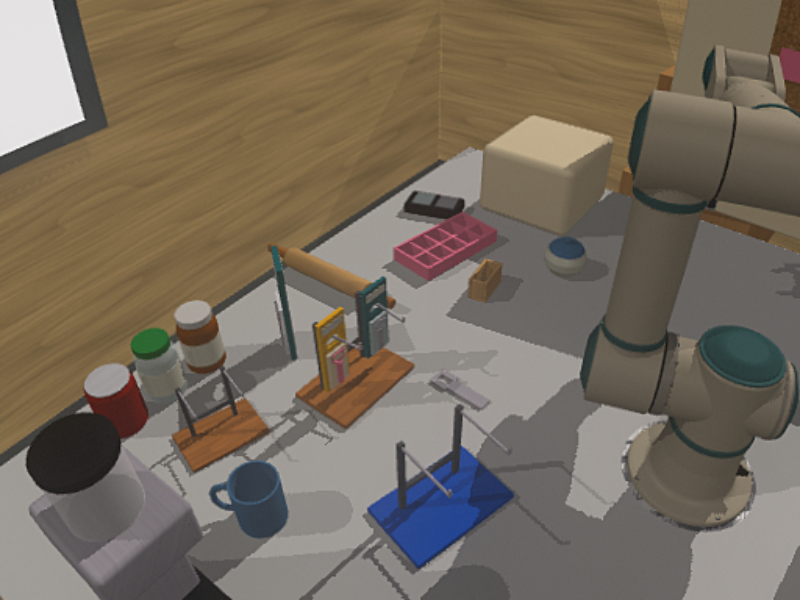

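The top view shows two teal packs: one hanging on the wooden stand at (358,277) and a larger loose one at (335,188). I want the hanging one because it is smaller and on the peg. There are three stands: blue (280,402), small wooden (232,228) and large wooden (338,277). I want the large wooden one because it isn't blue and is the bigger of the two brown ones. The rack is at (517,299). Next I'll measure these and check them in one enlarged crop.

```bash
python3 - <<'E'
from h import *
S=cv2.imread("pics/side0.png"); T=cv2.imread("pics/top0.png")
a=cv2.resize(S[150:290,170:310],(560,560),interpolation=cv2.INTER_CUBIC)
cv2.imwrite("pics/crop1.png",a)
for n,I in(("top",T),("side",S)):
    P=np.load(n+"_pc.npy"); H=cv2.cvtColor(I,cv2.COLOR_BGR2HSV)
    for nm,lo,hi,zr in(("teal",(80,80,30),(98,255,255),(.05,.4)),("yellow",(20,120,80),(32,255,255),(.05,.4)),("wood",(5,90,60),(18,255,255),(.006,.025)),("rack",(8,80,60),(25,255,255),(.03,.07))):
        m=cv2.inRange(H,lo,hi)&((P[...,2]>zr[0])&(P[...,2]<zr[1])&(P[...,0]>.15)).astype(np.uint8)*255
        k,L,st,ce=cv2.connectedComponentsWithStats(m)
        for i in range(1,k):
            if st[i,4]<25: continue
            Q=P[L==i]; r=cv2.minAreaRect(Q[:,:2].astype(np.float32)*1000)
            print(n,nm,ce[i].round(),st[i,4],"c",np.round(r[0],1),"sz",np.round(r[1],1),"ang",round(r[2],1),"z",np.percentile(Q[:,2],[2,98]).round(3))
E
```

```text
top teal [212. 118.] 135 c [769.1 165.6] sz [ 9.6 79.3] ang 53.5 z [0.085 0.225]
top teal [231. 175.] 27 c [583.4 107.3] sz [ 3.8 51.8] ang 0.7 z [0.2  0.21]
top wood [157. 145.] 453 c [706.5 407.7] sz [147.2  96.1] ang 75.1 z [0.006 0.017]
top wood [138. 145.] 350 c [703.8 445.6] sz [78.  70.5] ang 75.6 z [0.006 0.017]
top wood [227. 172.] 687 c [596.  165.4] sz [197.6 125.7] ang 88.0 z [0.007 0.02 ]
top wood [212. 182.] 686 c [579.7 182.9] sz [114.7  94. ] ang 88.5 z [0.007 0.02 ]
top wood [190. 186.] 59 c [561.2 257.5] sz [49.  15.8] ang 0.1 z [0.008 0.022]
top wood [330. 191.] 81 c [ 548.5 -226.3] sz [27.3 58.4] ang 6.5 z [0.006 0.019]
top rack [277. 103.] 1074 c [854.6 -40.8] sz [375.8  42.2] ang 0.5 z [0.031 0.053]
top rack [331. 191.] 165 c [ 547.4 -227.2] sz [42.4 89.5] ang 7.0 z [0.036 0.061]
side teal [177. 166.] 61 c [769.7 165.8] sz [10.4 82.7] ang 53.9 z [0.217 0.221]
side teal [239. 182.] 38 c [586.1 112. ] sz [ 9.7 59.8] ang 0.9 z [0.202 0.207]
side yellow [210. 203.] 37 c [591.  219.7] sz [55.4  9.6] ang 87.8 z [0.202 0.206]
side wood [262.  29.] 37 c [ 1760.4 -1582.5
[... 1205 characters left out ...]
 16. ] ang 74.5 z [0.006 0.024]
side wood [310. 186.] 88 c [ 530.5 -223.3] sz [98.3 36.1] ang 73.9 z [0.007 0.024]
side wood [228. 246.] 1650 c [596.5 165.1] sz [198.6 132.2] ang 88.6 z [0.006 0.013]
side wood [133. 234.] 78 c [855.1 313.1] sz [74.1 27.1] ang 60.2 z [0.007 0.021]
side wood [141. 277.] 1066 c [705.9 409.6] sz [148.7  99.9] ang 74.2 z [0.006 0.011]
side rack [191.  68.] 2901 c [1650.9 -975.6] sz [2436.6  998.2] ang 63.4 z [0.031 0.069]
side rack [207. 172.] 557 c [889.8 -36. ] sz [ 45.7 309.8] ang 89.3 z [0.031 0.049]
side rack [310. 176.] 227 c [ 548.8 -227.1] sz [45.  94.7] ang 7.5 z [0.031 0.053]
side rack [210. 248.] 27 c [585.8 242.2] sz [22.  8.] ang 50.7 z [0.05  0.067]
```

View pics/crop1.png

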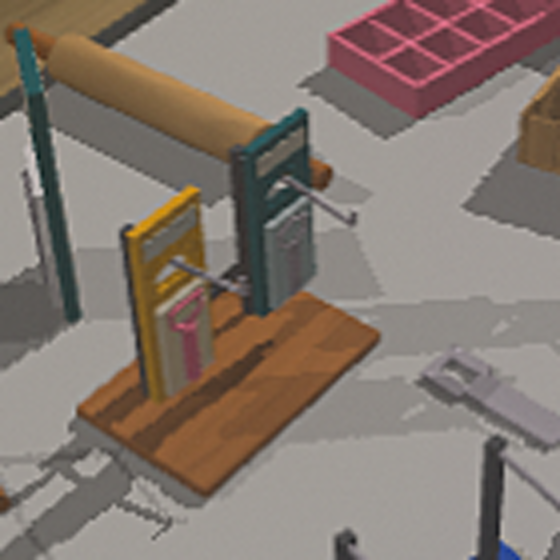

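The crop confirms it. The teal pack hangs on the large wooden stand's right-hand peg (crop 275,210), its wire tip is visible at (350,217), and the larger loose teal pack at (45,180) is the decoy. Next I'll get the post and peg geometry from the depth data.

```bash
python3 - <<'E'
from h import *
for n in("top","side"):
    P=np.load(n+"_pc.npy"); x,y,z=P[...,0],P[...,1],P[...,2]
    m=(x>.49)&(x<.66)&(y>.085)&(y<.135)&(z>.13)&(z<.2)
    Q=P[m]; Q=Q[np.argsort(Q[:,0])]; print(n,"teal peg region"); 
    px=np.argwhere(m)[np.argsort(P[m][:,0])]
    q=Q[(Q[:,0]<.578)|(Q[:,0]>.6)]; p=px[(Q[:,0]<.578)|(Q[:,0]>.6)]
    for a,b in list(zip(q,p))[:60]: print((a*1000).round(),b,end=';')
    print()
    m=(x>.60)&(x<.66)&(z>.1)&(z<.185)&(y>.05)&(y<.28)
    for lo,hi in((.05,.165),(.165,.28)):
        k=m&(y>lo)&(y<hi); print(n,"post",np.nanmedian(P[k],0).round(4),k.sum(), np.nanmin(P[k],0).round(3),np.nanmax(P[k],0).round(3))
E
```

```text
top teal peg region
[519. 114. 168.] [197 228];[519. 111. 166.] [197 229];[522. 114. 158.] [196 228];[522. 111. 159.] [196 229];[525. 111. 161.] [195 229];[526. 114. 158.] [195 228];[529. 111. 161.] [194 229];[529. 114. 158.] [194 228];[532. 114. 161.] [193 228];[532. 111. 158.] [193 229];[535. 111. 164.] [192 229];[535. 114. 163.] [192 228];[538. 111. 163.] [191 229];[538. 115. 155.] [191 228];[541. 111. 162.] [190 229];[541. 114. 161.] [190 228];[544. 111. 161.] [189 229];[545. 115. 157.] [189 228];[547. 111. 164.] [188 229];[547. 115. 161.] [188 228];[550. 114. 165.] [187 228];[551. 111. 161.] [187 229];[553. 114. 166.] [186 228];[554. 111. 163.] [186 229];[557. 111. 165.] [185 229];[560. 111. 165.] [184 229];[563. 112. 161.] [183 229];[566. 111. 165.] [182 229];[569. 111. 168.] [181 229];[572. 111. 168.] [180 229];[575. 107. 137.] [180 231];[575. 110. 136.] [180 230];[575.  91. 133.] [180 236];[575.  95. 132.] [180 235];[575. 104. 130.] [180 232];[575. 101. 131.] [180 233];[575.  98. 130.] [180 234];[576. 112. 164.] [179 229];[577. 120. 141.] [179 227];[577. 126. 139.] [179 225];
[... 1784 characters left out ...]
96 242];[575. 112. 165.] [195 242];[575. 113. 136.] [203 242];[576. 117. 135.] [204 241];[576.  99. 130.] [202 245];[577. 106. 131.] [203 243];[577. 111. 130.] [204 242];[577. 101. 131.] [202 244];[578.  96. 135.] [200 245];[578. 123. 131.] [206 239];[578. 128. 131.] [207 238];[578. 105. 134.] [202 243];[619. 114. 130.] [199 230];[620. 113. 166.] [189 229];[621. 115. 142.] [196 229];[621. 111. 135.] [197 230];[622. 114. 144.] [195 229];[622. 115. 134.] [198 229];[622. 115. 137.] [197 229];[622. 109. 145.] [194 230];[622. 113. 151.] [193 229];
side post [0.6241 0.1133 0.1396] 69 [0.619 0.104 0.101] [0.631 0.116 0.172]
side post [0.628  0.2224 0.1404] 41 [0.622 0.213 0.102] [0.632 0.225 0.17 ]
```

Emit:
jog_arm(moves=[[0,0,-1,0,0,-0.149,1],[0,0,-1,0,0,-0.149,1],[0,0,-1,0,0,-0.149,1],[0,0,-1,0,0,-0.149,1],[0,0,-1,0,0,-0.149,1],[0,0,-1,0,0,-0.149,1],[0,0,-1,0,0,-0.149,1],[0,0,-1,0,0,-0.146,1]])

```text
time_s: 0.9
tool_pos: [0.1784, -0.4936, 0.3112]
orientation: [-2.253, -2.189, -0.001]
wrist_force: [0.2, -0.2, 0.5]
finger_gap: 0.999
gripper_force: 0.0
```

Emit:
jog_arm(moves=[[3.1,1.6,0,0,0,0,0.4],[3.1,1.6,0,0,0,0,0.4],[3.1,1.6,0,0,0,0,0.4],[3.1,1.6,0,0,0,0,0.4],[3.1,1.6,0,0,0,0,0.4],[3.1,1.6,0,0,0,0,0.4],[3.1,1.6,0,0,0,0,0.4],[3.1,1.6,0,0,0,0,0.4],[3.1,1.6,0,0,0,0,0.4],[3.1,1.6,0,0,0,0,0.4],[3.1,1.6,0,0,0,0,0.4],[3.1,1.6,0,0,0,0,0.4],[3.1,1.6,0,0,0,0,0.4],[3.1,1.6,0,0,0,0,0.4],[3.1,1.6,0,0,0,0,0.4],[3.1,1.6,0,0,0,0,0.4],[3.1,1.6,0,0,0,0,0.4],[3.1,1.6,0,0,0,0,0.4],[3.1,1.6,0,0,0,0,0.4],[3.1,1.6,0,0,0,0,0.4]])

```text
time_s: 2.9
tool_pos: [0.5204, 0.1161, 0.3108]
orientation: [-2.26, -2.182, 0.001]
wrist_force: [0.8, 0.1, 1.1]
finger_gap: 0.4
gripper_force: 0.0
```

```bash
cat > w.py <<'E'
import sys
from h import *
s=monitor.sense(); c=imaging.capture("wrist"); n=sys.argv[1]
print(s["time_s"],s["tool_pos"],cv2.Rodrigues(s["orientation"])[0].round(4).tolist(),s["wrist_force"],s["finger_gap"]); print(c["hand_eye"].round(3))
np.save(n+".npy",cloud(c,s)); cv2.imwrite(f"pics/{n}.png",c["img"])
E
python3 w.py w1
```

```text
2.9 [0.52036673 0.11609422 0.31075698] [[0.0349, 0.9994, -0.0008], [0.9994, -0.0349, -0.0003], [-0.0003, -0.0008, -1.0]] [0.77969405 0.13393883 1.12950342] 0.40004967094717986
[[ 0.    -0.958 -0.288  0.073]
 [ 1.    -0.     0.001  0.   ]
 [-0.001 -0.288  0.958 -0.141]
 [ 0.     0.     0.     1.   ]]
```

View pics/w1.png

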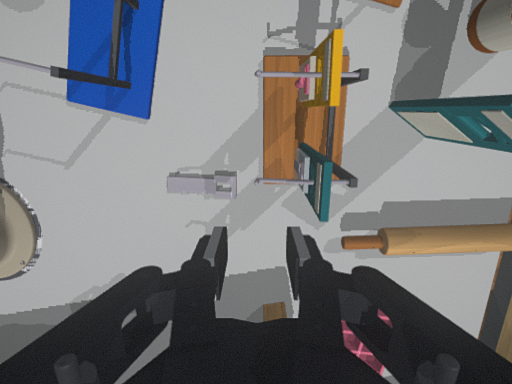

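The wrist view shows the teal header at (322,190), its peg running from (355,182) to its end at (258,181), and the yellow pack at (330,70). Measuring from this view.

```bash
python3 - <<'E'
from h import *
P=np.load("w1.npy"); I=cv2.imread("pics/w1.png"); H=cv2.cvtColor(I,cv2.COLOR_BGR2HSV)
x,y,z=P[...,0],P[...,1],P[...,2]
for n,lo,hi in(("teal",(80,80,30),(98,255,255)),("yel",(20,120,80),(32,255,255))):
    m=(cv2.inRange(H,lo,hi)>0)&(z>.195)&(z<.215)&(x<.62)&(x>.56)
    r=cv2.minAreaRect(P[m][:,:2].astype(np.float32)*1000); print(n,m.sum(),r,np.median(P[m],0).round(4))
for y0 in(.112,.222):
    print("peg",y0)
    for a in np.arange(.508,.632,.006):
        m=(x>a)&(x<a+.006)&(abs(y-y0)<.012)&(z>.145)&(z<.185)&(cv2.inRange(H,(80,80,30),(98,255,255))==0)
        if m.sum()>2: print(round(a+.003,3),m.sum(),"y",np.median(y[m]).round(4),"z med/90%",(1000*np.percentile(z[m],[50,90])).round(1),end=' | ')
    print()
E
```

```text
teal 541 ((587.1822509765625, 110.21260833740234), (59.48807144165039, 8.427796363830566), 87.50386047363281) [0.5868 0.1121 0.2045]
yel 834 ((592.2105102539062, 219.31900024414062), (59.578975677490234, 8.962139129638672), 89.46923065185547) [0.5913 0.2204 0.2046]
peg 0.112
0.517 7 y 0.1126 z med/90% [165.5 166.2] | 0.523 30 y 0.1128 z med/90% [159.1 166.8] | 0.529 20 y 0.112 z med/90% [157.2 158.1] | 0.535 20 y 0.1122 z med/90% [158.5 159.4] | 0.541 28 y 0.1116 z med/90% [159.1 160.2] | 0.547 25 y 0.1118 z med/90% [160.1 161.1] | 0.553 25 y 0.1115 z med/90% [161.3 162.4] | 0.559 20 y 0.1112 z med/90% [162.8 163.4] | 0.565 27 y 0.1109 z med/90% [163.9 164.8] | 0.571 26 y 0.111 z med/90% [164.9 166. ] | 0.577 29 y 0.1108 z med/90% [165.6 166.4] | 0.583 84 y 0.1112 z med/90% [171.9 183.4] | 0.601 7 y 0.109 z med/90% [165.5 166.4] | 0.607 26 y 0.1099 z med/90% [165.8 166.7] | 0.613 27 y 0.1096 z med/90% [165.5 166.8] | 0.619 35 y 0.1096 z med/90% [165.8 167. ] | 0.625 107 y 0.1113 z med/90% [167.1 170.5] | 0.631 27 y 0.1114 z med/90% [169.7 170.6] | 
peg 0.222
0.523 20 y 0.2198 z med/90% [183.1 184.1] | 0.529 34 y 0.2204 z med/90% [173.1 183.9] | 0.535 30 y 0.2204 z med/90% [172.4 173.4] | 0.541 30 y 0.2202 z med/90% [171.6 172.7] | 0.547 30 y 0.2201 z med/90% [170.5 171.7] | 0.553 30 y 0.2201 z med/90% [170.1 170.7] | 0.559 35 y 0.22 z med/90% [168.7 169.5] | 0.565 36 y 0.2194 z med/90% [167.8 168.8] | 0.571 38 y 0.2193 z med/90% [167.2 168. ] | 0.577 34 y 0.2192 z med/90% [166.  167.3] | 0.583 37 y 0.2187 z med/90% [166. 167.] | 0.589 181 y 0.2215 z med/90% [166.6 182.1] | 0.595 6 y 0.2278 z med/90% [146.8 148.4] | 0.607 13 y 0.2179 z med/90% [165.8 167.1] | 0.613 32 y 0.2186 z med/90% [166.  166.7] | 0.619 31 y 0.2183 z med/90% [166.1 167.1] | 0.625 113 y 0.2174 z med/90% [166.8 170.6] | 0.631 65 y 0.2176 z med/90% [170.1 170.8] |
```

Emit:
jog_arm(moves=[[-0.3,1.7,0,0,0,0,0.3],[0,1.7,0,0,0,0,0.3],[0,1.7,0,0,0,0,0.3],[0,1.6,0,0,0,0,0.3],[0,0,2,0,0,0,0.3],[0,0,2,0,0,0,0.3],[0,0,2,0,0,0,0.3],[0,0,1.5,0,0,0,0.3],[0,0,1,0,0,0,0.3],[0,0,0,0,0,0,0.3],[0,0,0,0,0,0,0.3]])

```text
time_s: 4.05
tool_pos: [0.587, 0.1093, 0.227]
orientation: [2.259, 2.182, 0.001]
wrist_force: [-0.0, 0.6, 1.4]
finger_gap: 0.295
gripper_force: 0.0
```

```bash
python3 w.py w2; python3 - <<'E'
from h import *
P=np.load("w2.npy"); I=cv2.imread("pics/w2.png"); H=cv2.cvtColor(I,cv2.COLOR_BGR2HSV)
x,y,z=P[...,0],P[...,1],P[...,2]
m=(cv2.inRange(H,(80,80,30),(98,255,255))>0)&(z>.195)&(z<.215)&(x<.62)&(x>.56)
print(m.sum()); r=cv2.minAreaRect(P[m][:,:2].astype(np.float32)*1000); print(r,np.median(P[m],0), P[m].min(0),P[m].max(0))
E
```

```text
4.05 [0.58701218 0.10934629 0.22704416] [[0.035, 0.9994, 0.0009], [0.9994, -0.035, 0.0], [0.0001, 0.0009, -1.0]] [-0.04335398  0.61637271  1.42675753] 0.2953288424856401
[[ 0.    -0.958 -0.288  0.073]
 [ 1.    -0.     0.001  0.   ]
 [-0.001 -0.288  0.958 -0.141]
 [ 0.     0.     0.     1.   ]]
988
((587.376220703125, 109.72418212890625), (60.33502197265625, 7.719705581665039), 88.40088653564453) [0.58735725 0.1125289  0.20462478] [0.58274877 0.07961682 0.19547482] [0.59204992 0.13988216 0.20677741]
```

View pics/w2.png

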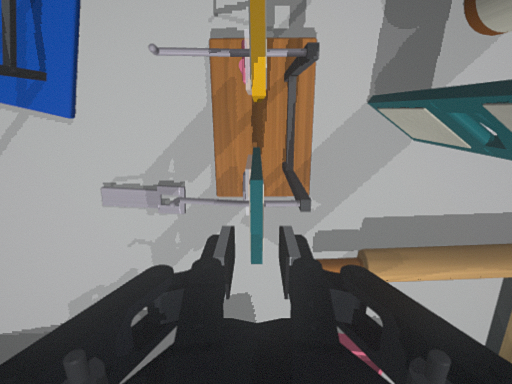

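The fingers straddle the teal header, which is at (257,205). I'll go down and close.

Emit:
jog_arm(moves=[[0,0,1.5,0,0,0,0.3],[0,0,1.5,0,0,0,0.3],[0,0,1,0,0,0,0.3],[0,0,0.8,0,0,0,0.3],[0,0,0,0,0,0,0.3],[0,0,0,0,0,0,0.2],[0,0,0,0,0,0,0.15],[0,0,0,0,0,0,0.1],[0,0,0,0,0,0,0.05],[0,0,0,0,0,0,0],[0,0,0,0,0,0,0],[0,0,0,0,0,0,0],[0,0,0,0,0,0,0],[0,0,0,0,0,0,0]], grip_force=30)

```text
time_s: 5.5
tool_pos: [0.5871, 0.1094, 0.179]
orientation: [2.259, 2.182, 0.002]
wrist_force: [-0.2, 0.5, 4.8]
finger_gap: 0.084
gripper_force: 31.7
```

Emit:
jog_arm(moves=[[0,0,-0.1,0,0,0,0],[0,0,-0.1,0,0,0,0],[0,0,-0.1,0,0,0,0],[0,0,-0.1,0,0,0,0],[0,0,0,0,0,0,0],[0,0,0,0,0,0,0]])

```text
time_s: 6.1
tool_pos: [0.5867, 0.1093, 0.1821]
orientation: [-2.26, -2.182, 0.001]
wrist_force: [-0.3, 0.0, -1.5]
finger_gap: 0.089
gripper_force: 30.8
```

Emit:
jog_arm(moves=[[0,0,-0.1,0,0,0,0],[0,0,-0.1,0,0,0,0],[0,0,-0.1,0,0,0,0],[0,0,-0.1,0,0,0,0],[0,0,0,0,0,0,0],[0,0,0,0,0,0,0]])

```text
time_s: 6.7
tool_pos: [0.5868, 0.1093, 0.1863]
orientation: [2.26, 2.182, 0.0]
wrist_force: [-0.2, 0.1, -1.7]
finger_gap: 0.09
gripper_force: 30.8
```

Emit:
jog_arm(moves=[[0,0,-0.1,0,0,0,0],[0,0,-0.1,0,0,0,0],[0,0,0,0,0,0,0],[0,0,0,0,0,0,0]])

```text
time_s: 7.1
tool_pos: [0.5868, 0.1093, 0.1883]
orientation: [2.26, 2.182, 0.0]
wrist_force: [0.2, -0.1, -0.9]
finger_gap: 0.091
gripper_force: 30.8
```

Emit:
jog_arm(moves=[[0,0,-0.1,0,0,0,0],[0,0,-0.1,0,0,0,0],[0,0,0,0,0,0,0],[0,0,0,0,0,0,0]])

```text
time_s: 7.5
tool_pos: [0.5868, 0.1093, 0.1904]
orientation: [2.26, 2.182, 0.0]
wrist_force: [-0.7, -0.2, -0.9]
finger_gap: 0.083
gripper_force: 30.8
```

Emit:
jog_arm(moves=[[0,0,-0.05,0,0,0,0],[0,0,0,0,0,0,0],[0,0,0,0,0,0,0]])

```text
time_s: 7.8
tool_pos: [0.5868, 0.1093, 0.1908]
orientation: [2.26, 2.182, -0.0]
wrist_force: [-0.5, -0.1, -1.3]
finger_gap: 0.09
gripper_force: 30.8
```

Emit:
jog_arm(moves=[[0,0,-0.05,0,0,0,0],[0,0,0,0,0,0,0],[0,0,0,0,0,0,0]])

```text
time_s: 8.1
tool_pos: [0.5868, 0.1093, 0.1913]
orientation: [2.26, 2.182, -0.0]
wrist_force: [0.6, -0.0, -1.1]
finger_gap: 0.086
gripper_force: 30.8
```

Emit:
jog_arm(moves=[[0,0,-0.05,0,0,0,0],[0,0,0,0,0,0,0],[0,0,0,0,0,0,0]])

```text
time_s: 8.4
tool_pos: [0.5868, 0.1093, 0.1918]
orientation: [2.26, 2.182, 0.0]
wrist_force: [-0.2, 0.5, -1.3]
finger_gap: 0.091
gripper_force: 30.8
```

Emit:
jog_arm(moves=[[0,0,-0.03,0,0,0,0],[0,0,0,0,0,0,0],[0,0,0,0,0,0,0]])

```text
time_s: 8.7
tool_pos: [0.5868, 0.1093, 0.1921]
orientation: [2.26, 2.182, -0.0]
wrist_force: [0.4, -0.2, -2.0]
finger_gap: 0.089
gripper_force: 30.8
```

Emit:
jog_arm(moves=[[0,0,-0.03,0,0,0,0],[0,0,0,0,0,0,0],[0,0,0,0,0,0,0]])

```text
time_s: 9.0
tool_pos: [0.5868, 0.1093, 0.1924]
orientation: [2.26, 2.182, -0.0]
wrist_force: [-0.1, -0.9, -0.9]
finger_gap: 0.09
gripper_force: 30.8
```

Emit:
jog_arm(moves=[[0,0,-0.03,0,0,0,0],[0,0,0,0,0,0,0],[0,0,0,0,0,0,0]])

```text
time_s: 9.3
tool_pos: [0.5868, 0.1093, 0.1927]
orientation: [2.26, 2.182, -0.0]
wrist_force: [0.9, 1.1, -0.7]
finger_gap: 0.087
gripper_force: 30.8
```

Emit:
jog_arm(moves=[[0,0,-0.03,0,0,0,0],[0,0,0,0,0,0,0],[0,0,0,0,0,0,0]])

```text
time_s: 9.6
tool_pos: [0.5868, 0.1093, 0.1929]
orientation: [2.26, 2.182, -0.0]
wrist_force: [0.2, -0.3, -2.1]
finger_gap: 0.086
gripper_force: 30.8
```

Emit:
jog_arm(moves=[[0,0,-0.03,0,0,0,0],[0,0,0,0,0,0,0],[0,0,0,0,0,0,0]])

```text
time_s: 9.9
tool_pos: [0.5868, 0.1093, 0.1931]
orientation: [-2.26, -2.182, 0.0]
wrist_force: [-0.1, 0.2, -3.2]
finger_gap: 0.086
gripper_force: 30.7
```

Contact with the wire's underside is at TCP z ≈ 0.193. I'll back off to mid-window and slide past the bend, which images show is about 0.185 rad down. Then I'll tilt the pack to match the wire.

Emit:
jog_arm(moves=[[0,0,0.15,0,0,0,0],[0,0,0.15,0,0,0,0],[0,0,0.15,0,0,0,0],[0,-0.3,0.05,0,0,0,0],[0,-0.3,0.05,0,0,0,0],[0,-0.3,0.05,0,0,0,0],[0,-0.3,0.05,0,0,0,0],[0,-0.3,0.05,0,0,0,0],[0,-0.3,0.05,0,0,0,0],[0,-0.3,0.05,0,0,0,0],[0,-0.3,0.05,0,0,0,0],[0,-0.3,0.1,0,0,0,0],[0,0,0,0,0,0,0],[0,0,0,0,0,0,0]])

```text
time_s: 11.3
tool_pos: [0.5598, 0.1103, 0.1838]
orientation: [2.26, 2.182, 0.0]
wrist_force: [-0.5, 0.6, -1.9]
finger_gap: 0.084
gripper_force: 30.8
```

Emit:
jog_arm(moves=[[0,-0.05,0,-0.0225,0,0,0],[0,-0.05,0,-0.0225,0,0,0],[0,-0.05,0,-0.0225,0,0,0],[0,-0.05,0,-0.0225,0,0,0],[0,0,0,0,0,0,0],[0,0,0,0,0,0,0]])

```text
time_s: 11.9
tool_pos: [0.5577, 0.1104, 0.1839]
orientation: [2.212, 2.136, 0.096]
wrist_force: [-0.5, 0.2, -1.1]
finger_gap: 0.09
gripper_force: 30.8
```

Emit:
jog_arm(moves=[[0,-0.05,0,-0.0225,0,0,0],[0,-0.05,0,-0.0225,0,0,0],[0,-0.05,0,-0.0225,0,0,0],[0,-0.05,0,-0.0225,0,0,0],[0,0,0,0,0,0,0],[0,0,0,0,0,0,0]])

```text
time_s: 12.5
tool_pos: [0.5557, 0.1105, 0.1836]
orientation: [2.162, 2.088, 0.189]
wrist_force: [-0.4, -1.6, -0.7]
finger_gap: 0.083
gripper_force: 30.8
```

Emit:
jog_arm(moves=[[0,0,-0.15,0,0,0,0],[0,0,-0.15,0,0,0,0],[0,0,-0.1,0,0,0,0],[0,0,-0.05,0,0,0,0],[0,0,0,0,0,0,0],[0,0,0,0,0,0,0]])

```text
time_s: 13.1
tool_pos: [0.555, 0.1104, 0.1878]
orientation: [2.163, 2.088, 0.188]
wrist_force: [0.3, -0.2, -2.1]
finger_gap: 0.088
gripper_force: 30.8
```

Emit:
jog_arm(moves=[[0,0,-0.05,0,0,0,0],[0,0,-0.03,0,0,0,0],[0,0,0,0,0,0,0],[0,0,0,0,0,0,0]])

```text
time_s: 13.5
tool_pos: [0.5549, 0.1104, 0.1887]
orientation: [2.163, 2.088, 0.188]
wrist_force: [0.2, 0.4, -1.7]
finger_gap: 0.088
gripper_force: 30.8
```

Emit:
jog_arm(moves=[[0,0,-0.04,0,0,0,0],[0,0,0,0,0,0,0],[0,0,0,0,0,0,0]])

```text
time_s: 13.8
tool_pos: [0.5549, 0.1104, 0.1891]
orientation: [2.163, 2.088, 0.188]
wrist_force: [0.3, -0.6, -2.1]
finger_gap: 0.088
gripper_force: 30.8
```

Emit:
jog_arm(moves=[[0,0,-0.03,0,0,0,0],[0,0,0,0,0,0,0],[0,0,0,0,0,0,0]])

```text
time_s: 14.1
tool_pos: [0.5548, 0.1105, 0.1894]
orientation: [2.163, 2.088, 0.188]
wrist_force: [-0.0, -0.1, -1.3]
finger_gap: 0.086
gripper_force: 30.8
```

Emit:
jog_arm(moves=[[0,0,-0.03,0,0,0,0],[0,0,0,0,0,0,0],[0,0,0,0,0,0,0]])

```text
time_s: 14.4
tool_pos: [0.5547, 0.1105, 0.1896]
orientation: [2.163, 2.088, 0.188]
wrist_force: [-0.2, -0.4, -2.5]
finger_gap: 0.09
gripper_force: 30.8
```

Emit:
jog_arm(moves=[[0,0,-0.03,0,0,0,0],[0,0,0,0,0,0,0],[0,0,0,0,0,0,0]])

```text
time_s: 14.7
tool_pos: [0.5546, 0.1104, 0.1897]
orientation: [2.163, 2.088, 0.188]
wrist_force: [0.3, 0.3, -2.9]
finger_gap: 0.087
gripper_force: 30.6
```

Emit:
jog_arm(moves=[[0,0,0.05,0,0,0,0],[0,0,0.05,0,0,0,0],[0,-0.2,0,0,0,0,0],[0,-0.25,0,0,0,0,0],[0,-0.25,0,0,0,0,0],[0,-0.25,0,0,0,0,0],[0,-0.25,0,0,0,0,0],[0,-0.25,0,0,0,0,0],[0,-0.25,0,0,0,0,0],[0,-0.25,0,0,0,0,0],[0,-0.25,0,0,0,0,0],[0,0,0,0,0,0,0],[0,0,0,0,0,0,0]])

```text
time_s: 16.0
tool_pos: [0.5332, 0.1112, 0.1851]
orientation: [2.163, 2.088, 0.189]
wrist_force: [0.2, 0.9, -1.8]
finger_gap: 0.088
gripper_force: 30.8
```

Emit:
jog_arm(moves=[[0,0,-0.05,0,0,0,0],[0,0,0,0,0,0,0],[0,0,0,0,0,0,0]])

```text
time_s: 16.3
tool_pos: [0.5332, 0.1112, 0.1855]
orientation: [2.163, 2.088, 0.188]
wrist_force: [0.2, -0.0, -1.3]
finger_gap: 0.089
gripper_force: 30.8
```

Emit:
jog_arm(moves=[[0,0,-0.03,0,0,0,0],[0,0,0,0,0,0,0],[0,0,0,0,0,0,0]])

```text
time_s: 16.6
tool_pos: [0.5331, 0.1112, 0.1857]
orientation: [2.163, 2.088, 0.188]
wrist_force: [0.2, -0.2, -2.4]
finger_gap: 0.086
gripper_force: 30.7
```

Emit:
jog_arm(moves=[[0,0,-0.03,0,0,0,0],[0,0,0,0,0,0,0],[0,0,0,0,0,0,0]])

```text
time_s: 16.9
tool_pos: [0.533, 0.1112, 0.1859]
orientation: [2.163, 2.088, 0.188]
wrist_force: [1.6, 0.7, -3.7]
finger_gap: 0.09
gripper_force: 30.4
```

Emit:
jog_arm(moves=[[0,0,0.09,0,0,0,0],[0,-0.15,0,0,0,0,0],[0,-0.2,0,0,0,0,0],[0,-0.2,0,0,0,0,0],[0,-0.2,0,0,0,0,0],[0,-0.15,0,0,0,0,0],[0,-0.1,0,0,0,0,0],[0,0,0,0,0,0,0]])

```text
time_s: 17.7
tool_pos: [0.5232, 0.1116, 0.1835]
orientation: [2.163, 2.088, 0.188]
wrist_force: [0.0, -0.3, -1.1]
finger_gap: 0.087
gripper_force: 30.8
```

Emit:
jog_arm(moves=[[0,-0.05,0,0,0,0,0],[0,-0.05,0,0,0,0,0],[0,-0.05,0,0,0,0,0],[0,0,0,0,0,0,0]])

```text
time_s: 18.1
tool_pos: [0.5218, 0.1116, 0.1831]
orientation: [2.163, 2.088, 0.188]
wrist_force: [0.5, 0.2, -1.8]
finger_gap: 0.085
gripper_force: 30.8
```

Emit:
jog_arm(moves=[[0,-0.05,0,0,0,0,0],[0,-0.05,0,0,0,0,0],[0,0,0,0,0,0,0]])

```text
time_s: 18.4
tool_pos: [0.5209, 0.1116, 0.183]
orientation: [2.163, 2.088, 0.188]
wrist_force: [-0.1, 0.3, -1.6]
finger_gap: 0.087
gripper_force: 30.8
```

Emit:
jog_arm(moves=[[0,-0.05,0,0,0,0,0],[0,-0.05,0,0,0,0,0],[0,0,0,0,0,0,0]])

```text
time_s: 18.7
tool_pos: [0.5199, 0.1117, 0.1828]
orientation: [2.163, 2.088, 0.188]
wrist_force: [-0.2, -0.1, -1.9]
finger_gap: 0.09
gripper_force: 30.8
```

Emit:
jog_arm(moves=[[0,-0.05,0,0,0,0,0],[0,-0.05,0,0,0,0,0],[0,0,0,0,0,0,0]])

```text
time_s: 19.0
tool_pos: [0.5189, 0.1117, 0.1826]
orientation: [2.163, 2.088, 0.188]
wrist_force: [-0.1, 0.7, -1.1]
finger_gap: 0.088
gripper_force: 30.8
```

Emit:
jog_arm(moves=[[0,-0.05,0,0,0,0,0],[0,-0.05,0,0,0,0,0],[0,0,0,0,0,0,0]])

```text
time_s: 19.3
tool_pos: [0.5179, 0.1117, 0.1824]
orientation: [2.163, 2.088, 0.188]
wrist_force: [-0.5, -0.6, -1.7]
finger_gap: 0.088
gripper_force: 30.8
```

Emit:
jog_arm(moves=[[0,-0.05,0,0,0,0,0],[0,-0.05,0,0,0,0,0],[0,0,0,0,0,0,0]])

```text
time_s: 19.6
tool_pos: [0.5169, 0.1118, 0.1823]
orientation: [2.163, 2.088, 0.188]
wrist_force: [0.5, -0.1, -1.6]
finger_gap: 0.09
gripper_force: 30.8
```

Emit:
jog_arm(moves=[[0,-0.05,0,0,0,0,0],[0,-0.05,0,0,0,0,0],[0,0,0,0,0,0,0]])

```text
time_s: 19.9
tool_pos: [0.5159, 0.1118, 0.1821]
orientation: [2.163, 2.088, 0.188]
wrist_force: [-0.6, -0.8, -1.7]
finger_gap: 0.085
gripper_force: 30.8
```

Emit:
jog_arm(moves=[[0,-0.05,0,0,0,0,0],[0,-0.05,0,0,0,0,0],[0,-0.05,0,0,0,0,0],[0,0,0,0,0,0,0]])

```text
time_s: 20.3
tool_pos: [0.5144, 0.1119, 0.1818]
orientation: [2.163, 2.088, 0.188]
wrist_force: [-0.8, 0.3, -1.6]
finger_gap: 0.088
gripper_force: 30.8
```

Emit:
jog_arm(moves=[[0,-0.05,0,0,0,0,0],[0,-0.05,0,0,0,0,0],[0,-0.05,0,0,0,0,0],[0,0,0,0,0,0,0]])

```text
time_s: 20.7
tool_pos: [0.513, 0.1119, 0.1815]
orientation: [2.163, 2.088, 0.188]
wrist_force: [0.4, -0.7, -0.7]
finger_gap: 0.084
gripper_force: 30.8
```

Emit:
jog_arm(moves=[[0,-0.05,0,0,0,0,0],[0,-0.05,0,0,0,0,0],[0,-0.05,0,0,0,0,0],[0,0,0,0,0,0,0]])

```text
time_s: 21.1
tool_pos: [0.5115, 0.112, 0.1813]
orientation: [2.162, 2.088, 0.188]
wrist_force: [-0.1, -0.3, 0.2]
finger_gap: 0.087
gripper_force: 30.8
```

Emit:
jog_arm(moves=[[0,-0.1,0,0,0,0,0],[0,-0.1,0,0,0,0,0],[0,-0.1,0,0,0,0,0],[0,0,0,0,0,0,0]])

```text
time_s: 21.5
tool_pos: [0.5085, 0.1121, 0.1807]
orientation: [2.163, 2.088, 0.188]
wrist_force: [0.0, -0.3, -1.0]
finger_gap: 0.087
gripper_force: 30.8
```

Emit:
jog_arm(moves=[[0,-0.1,0,0,0,0,0],[0,-0.1,0,0,0,0,0],[0,-0.1,0,0,0,0,0],[0,-0.1,0,0,0,0,0],[0,0,0,0,0,0,0]])

```text
time_s: 22.0
tool_pos: [0.5046, 0.1122, 0.18]
orientation: [2.163, 2.088, 0.188]
wrist_force: [0.5, -0.6, -0.8]
finger_gap: 0.086
gripper_force: 30.8
```

Emit:
jog_arm(moves=[[0,-0.2,0,0,0,0,0],[0,-0.2,0,0,0,0,0],[0,-0.2,0,0,0,0,0],[0,-0.3,0,0,0,0,0],[0,-0.4,0,0,0,0,0],[0,-0.4,0,0,0,0,0],[0,-0.4,0,0,0,0,0],[0,0,0,0,0,0,0]])

```text
time_s: 22.8
tool_pos: [0.4836, 0.113, 0.1762]
orientation: [2.162, 2.088, 0.188]
wrist_force: [0.3, -0.3, -0.9]
finger_gap: 0.088
gripper_force: 30.8
```

```bash
python3 - <<'E'
from h import *
s=monitor.sense();print(s["tool_pos"],s["wrist_force"],s["q"].round(2))
c=imaging.capture("side"); cv2.imwrite("pics/s2.png",cv2.resize(c["img"][130:290,170:370],(800,640))[:600])
E
```

```text
[0.48356142 0.11298058 0.17619846] [ 0.34250708 -0.33495056 -0.91274349] [ 0.18 -0.14  1.71 -0.04  1.4   0.21]
```

View pics/s2.png

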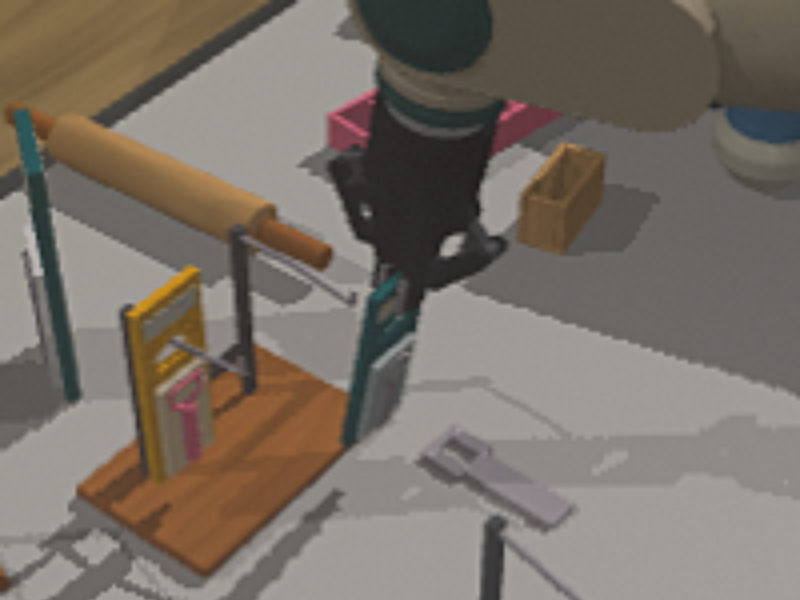

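The pack is off the peg and held; the peg tip is bare at (350,297). I'll level it and raise it.

Emit:
jog_arm(moves=[[0,-0.5,-0.5,0.045,0,0,0],[0,-0.5,-0.5,0.045,0,0,0],[0,0,-1,0.045,0,0,0],[0,0,-1,0.045,0,0,0],[0,0,-1.5,0,0,0,0],[0,0,-1.5,0,0,0,0],[0,0,-1.5,0,0,0,0],[0,0,-1.5,0,0,0,0],[0,0,-1.5,0,0,0,0],[0,0,-1.5,0,0,0,0],[0,0,0,0,0,0,0]], grip_force=40)

```text
time_s: 23.95
tool_pos: [0.4719, 0.1135, 0.2974]
orientation: [2.258, 2.18, 0.006]
wrist_force: [0.6, 0.0, -1.6]
finger_gap: 0.086
gripper_force: 42.4
```

Emit:
jog_arm(moves=[[-2,0.6,0,0,0,-0.0175,0],[-2,0.6,0,0,0,-0.0175,0],[-2,0.6,0,0,0,-0.0175,0],[-2,0.6,0,0,0,-0.0175,0],[-2,0.6,0,0,0,-0.0175,0],[-2,0.6,0,0,0,-0.0175,0],[-2,0.6,0,0,0,-0.0175,0],[-2,0.6,0,0,0,-0.0175,0],[-2,0.6,0,0,0,-0.0175,0],[-2,0.3,0,0,0,0,0],[-2,0.3,0,0,0,0,0],[-2,0.3,0,0,0,0,0],[-2,0.3,0,0,0,0,0],[-2,0.3,0,0,0,0,0],[-2,0.3,0,0,0,0,0],[-2,0.3,0,0,0,0,0],[0,0,0,0,0,0,0],[0,0,0,0,0,0,0]])

```text
time_s: 25.75
tool_pos: [0.5692, -0.2007, 0.2937]
orientation: [-2.081, -2.352, 0.0]
wrist_force: [-0.4, 0.2, -1.3]
finger_gap: 0.081
gripper_force: 42.3
```

```bash
cat > m.py <<'E'
from h import *
s=monitor.sense(); R=cv2.Rodrigues(s["orientation"])[0]; t=s["tool_pos"]
print(s["time_s"],t,"yaw tool x",np.degrees(np.arctan2(R[1,0],R[0,0])),"z",R[:,2].round(4))
for n in("top","side"):
    c=imaging.capture(n); P=cloud(c); H=cv2.cvtColor(c["img"],cv2.COLOR_BGR2HSV); x,y,z=P[...,0],P[...,1],P[...,2]
    near=(abs(x-.55)<.1)&(abs(y+.227)<.1)
    m=(cv2.inRange(H,(8,80,60),(25,255,255))>0)&near&(z>.043)&(z<.06)
    if m.sum()>20: print(n,"rack",m.sum(),cv2.minAreaRect(P[m][:,:2].astype(np.float32)*1000),np.median(z[m]))
    m=(cv2.inRange(H,(80,80,25),(98,255,255))>0)&(abs(x-t[0])<.06)&(abs(y-t[1])<.06)&(z<t[2]+.03)
    if m.sum()>15:
        L=(P[m]-t)@R*1000; print(n,"teal in tool",m.sum(),np.percentile(L,[1,50,99],axis=0).round(1).tolist())
E
python3 m.py
```

```text
25.75 [ 0.56924202 -0.20070784  0.29373952] yaw tool x 96.99321562222214 z [-1.2e-03  8.0e-04 -1.0e+00]
top rack 29 ((539.5164794921875, -220.09637451171875), (38.44858169555664, 36.862403869628906), 24.10293960571289) 0.05354956736893131
side rack 135 ((548.5587768554688, -227.55970764160156), (43.94539260864258, 94.98332977294922), 6.875795364379883) 0.0491603842731108
side teal in tool 134 [[-26.7, -6.0, -25.6], [26.9, -2.5, 32.2], [34.3, 5.8, 124.1]]
```

Emit:
jog_arm(moves=[[-0.85,-0.7,0,0,0,0,0],[-0.85,-0.7,0,0,0,0,0],[-0.85,-0.7,0,0,0,0,0],[0,0,1.5,0,0,0,0],[0,0,2,0,0,0,0],[0,0,2,0,0,0,0],[0,0,2,0,0,0,0],[0,0,1,0,0,0,0],[0,0,0,0,0,0,0],[0,0,0,0,0,0,0]])

```text
time_s: 26.85
tool_pos: [0.5518, -0.2291, 0.2106]
orientation: [2.081, 2.352, 0.001]
wrist_force: [0.4, -0.7, -1.4]
finger_gap: 0.085
gripper_force: 42.2
```

```bash
python3 m.py; python3 - <<'E'
from h import *
c=imaging.capture("side"); cv2.imwrite("pics/s3.png",cv2.resize(c["img"][90:230,230:405],(800,640),interpolation=cv2.INTER_CUBIC)[:600])
E
```

```text
26.85 [ 0.55177606 -0.22909698  0.21063193] yaw tool x 97.00235971848198 z [ 1.2e-03 -6.0e-04 -1.0e+00]
top rack 54 ((546.9129638671875, -217.1484375), (40.16359329223633, 69.25872039794922), 7.182362079620361) 0.05229766557020629
side rack 120 ((547.93212890625, -225.79544067382812), (44.55113220214844, 96.87969207763672), 8.044875144958496) 0.04930001657298615
side teal in tool 112 [[-24.8, -5.3, -27.2], [26.7, -1.8, 31.1], [33.6, 3.8, 123.9]]
```

View pics/s3.png

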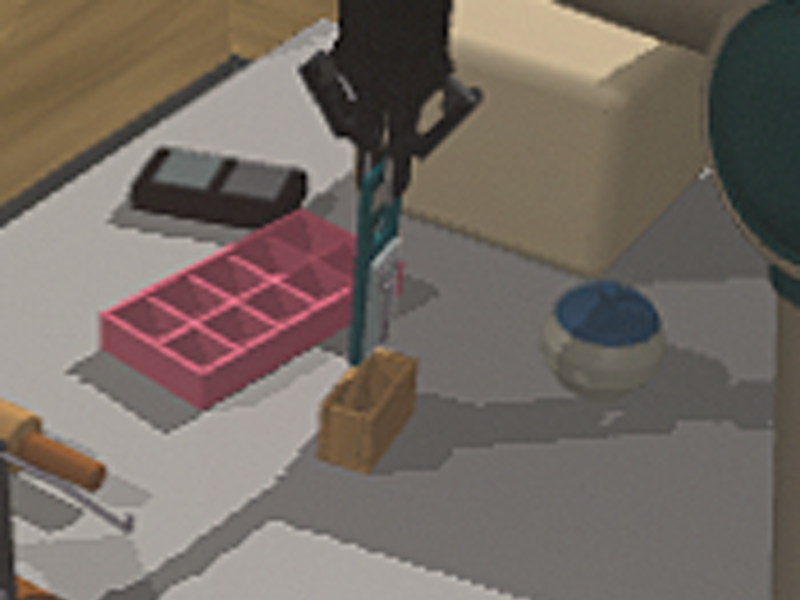

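The pack hangs upright above the groove, its bottom edge at (357,360) and the rack at (370,410). Lowering gently.

Emit:
jog_arm(moves=[[0,0,0.8,0,0,0,0],[0,0,0.8,0,0,0,0],[0,0,0.8,0,0,0,0],[0,0,0.6,0,0,0,0],[0,0,0.5,0,0,0,0],[0,0,0.3,0,0,0,0],[0,0,0,0,0,0,0]])

```text
time_s: 27.7
tool_pos: [0.5515, -0.2286, 0.171]
orientation: [-2.081, -2.353, 0.0]
wrist_force: [0.8, 0.4, -1.5]
finger_gap: 0.086
gripper_force: 42.3
```

Emit:
jog_arm(moves=[[0,0,0.5,0,0,0,0],[0,0,0.5,0,0,0,0],[0,0,0.5,0,0,0,0],[0,0,0.5,0,0,0,0],[0,0,0.5,0,0,0,0],[0,0,0.3,0,0,0,0],[0,0,0,0,0,0,0]])

```text
time_s: 28.4
tool_pos: [0.5514, -0.2286, 0.1429]
orientation: [-2.081, -2.353, 0.001]
wrist_force: [-0.3, -0.4, -1.3]
finger_gap: 0.086
gripper_force: 42.3
```

Emit:
jog_arm(moves=[[0,0,0.2,0,0,0,0],[0,0,0.2,0,0,0,0],[0,0,0.1,0,0,0,0],[0,0,0,0,0,0,0]])

```text
time_s: 28.8
tool_pos: [0.5516, -0.2287, 0.1384]
orientation: [-2.081, -2.353, 0.0]
wrist_force: [-0.3, -0.8, -1.3]
finger_gap: 0.083
gripper_force: 42.3
```

Emit:
jog_arm(moves=[[0,0,0.1,0,0,0,0],[0,0,0.1,0,0,0,0],[0,0,0,0,0,0,0]])

```text
time_s: 29.1
tool_pos: [0.5516, -0.2287, 0.1364]
orientation: [-2.081, -2.353, 0.0]
wrist_force: [0.5, -0.2, -1.0]
finger_gap: 0.085
gripper_force: 42.3
```

Emit:
jog_arm(moves=[[0,0,0.1,0,0,0,0],[0,0,0.05,0,0,0,0],[0,0,0,0,0,0,0]])

```text
time_s: 29.4
tool_pos: [0.5516, -0.2287, 0.135]
orientation: [-2.081, -2.353, 0.0]
wrist_force: [0.2, 0.2, -0.9]
finger_gap: 0.084
gripper_force: 42.3
```

Emit:
jog_arm(moves=[[0,0,0.05,0,0,0,0],[0,0,0.05,0,0,0,0],[0,0,0,0,0,0,0]])

```text
time_s: 29.7
tool_pos: [0.5518, -0.2288, 0.1343]
orientation: [2.081, 2.353, 0.0]
wrist_force: [-0.7, -0.9, 0.1]
finger_gap: 0.082
gripper_force: 42.5
```

It's touching the floor (TCP z matches the prediction and the weight has come off the wrist). Releasing slowly.

Emit:
jog_arm(moves=[[0,0,0,0,0,0,0.09],[0,0,0,0,0,0,0.11],[0,0,0,0,0,0,0.13],[0,0,0,0,0,0,0.16],[0,0,0,0,0,0,0.2],[0,0,0,0,0,0,0.24],[0,0,0,0,0,0,0.28],[0,0,0,0,0,0,0.34],[0,0,0,0,0,0,0.4],[0,0,0,0,0,0,0.5],[0,0,0,0,0,0,0.6],[0,0,0,0,0,0,0.7],[0,0,0,0,0,0,0.8],[0,0,0,0,0,0,0.9],[0,0,0,0,0,0,1],[0,0,0,0,0,0,1]])

```text
time_s: 31.3
tool_pos: [0.5517, -0.2287, 0.1341]
orientation: [2.081, 2.353, -0.0]
wrist_force: [0.2, 0.1, -0.1]
finger_gap: 0.998
gripper_force: 0.0
```

```bash
python3 w.py w3; python3 m.py
```

```text
31.3 [ 0.55167802 -0.22871503  0.13406711] [[-0.1222, 0.9925, 0.0], [0.9925, 0.1222, -0.0001], [-0.0001, 0.0, -1.0]] [ 0.22216129  0.12678809 -0.07527884] 0.9981549281557953
[[ 0.    -0.958 -0.288  0.073]
 [ 1.    -0.     0.001  0.   ]
 [-0.001 -0.288  0.958 -0.141]
 [ 0.     0.     0.     1.   ]]
31.35 [ 0.55167675 -0.22872151  0.13409316] yaw tool x 97.02018256107915 z [ 1.e-04 -1.e-04 -1.e+00]
top rack 35 ((546.386474609375, -208.0758056640625), (53.91973114013672, 34.29694747924805), 86.1161880493164) 0.05252174295230934
side rack 96 ((547.7794799804688, -227.90830993652344), (42.996036529541016, 92.65776824951172), 6.423596382141113) 0.048808329903183525
side teal in tool 110 [[-25.9, -4.6, -27.3], [15.0, -2.4, 13.3], [33.5, 3.5, 83.4]]
```

View pics/w3.png

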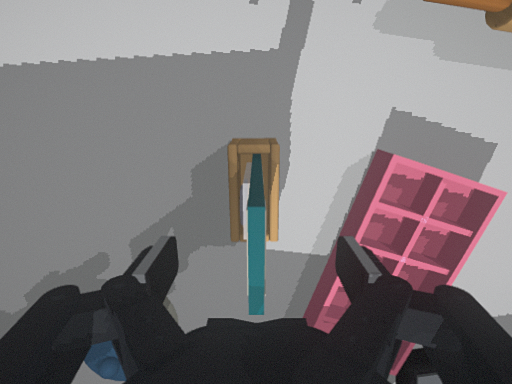

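The pack stands upright in the groove at (256,240) and the fingers are clear on both sides. Retreating straight up.

Emit:
jog_arm(moves=[[0,0,-0.5,0,0,0,1],[0,0,-1,0,0,0,1],[0,0,-2,0,0,0,1],[0,0,-2,0,0,0,1],[0,0,-2,0,0,0,1],[0,0,-2,0,0,0,1],[0,0,-2,0,0,0,1],[0,0,-1,0,0,0,1],[0,0,0,0,0,0,1],[0,0,0,0,0,0,1]])

```text
time_s: 32.45
tool_pos: [0.5515, -0.2286, 0.2584]
orientation: [-2.081, -2.353, 0.0]
wrist_force: [-0.2, 0.5, -0.7]
finger_gap: 0.998
gripper_force: 0.0
```

```bash
python3 - <<'E'
from h import *
from scipy.spatial.transform import Rotation
s=monitor.sense(); c=imaging.capture("wrist"); P=cloud(c,s); H=cv2.cvtColor(c["img"],cv2.COLOR_BGR2HSV); x,y,z=P[...,0],P[...,1],P[...,2]
nr=(abs(x-.55)<.06)&(abs(y+.227)<.06)
m=(cv2.inRange(H,(80,80,25),(98,255,255))>0)&nr&(z>.145)
print("pack top",m.sum(),cv2.minAreaRect(P[m][:,:2].astype(np.float32)*1000),np.median(z[m]))
m=(cv2.inRange(H,(8,80,60),(25,255,255))>0)&nr&(z>.045)&(z<.06)
print("rack",m.sum(),cv2.minAreaRect(P[m][:,:2].astype(np.float32)*1000),np.median(z[m]))
E
```

```text
pack top 554 ((548.5986328125, -227.6163330078125), (58.761051177978516, 115.0980453491211), 78.04568481445312) 0.15977174064594543
rack 949 ((549.8834838867188, -228.78993225097656), (42.99863052368164, 88.99738311767578), 7.3604254722595215) 0.05049199138585003
```

```bash
python3 -c "
from plant import ctrl; print(ctrl.close_job())"
```

```text
the job is handed in; nothing more can be done
None
```

I slid the teal pack off its downward-bent peg, feeling only about 2 N at the wire, then lowered it upright to the floor of the rack groove, let go, and handed the job in at about 32 s; the hand-in returned no verdict.

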